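# Separator in, spring clip held open over the earring cards

## Task

Take the separator sheet by its orange tab out of its rack and stand it fully down between the two upright earring cards in the card stand, lined up with them end to end, and let it go. Then squeeze the red-lipped spring clip by its handles, lift it out of its cradle, bring it upright over the cards beside the tab and lower it so that its open jaws reach well down on either side of both cards without touching cards, stand or sheet. Finish there, still squeezing the clip wide open in the air around the card edges (do not let it close or let go), and leave the other things on the bench undisturbed.

Things in the scene. Friction and masses are not known exactly. Their poses are not given: they have to be found in the camera images.
- stand: Fixed wooden card stand, base 64 x 134 x 12 mm, with two upright rigid earring cards (blue on its -x side, brown on its +x side). Origin: centre of the underside. Cards run along its y, each 3 mm thick, 120 mm long, from z 12 to z 72 mm, inner faces at x = -6 and +6 mm (12 mm gap, open at top and ends, floor at z 12 mm), outer faces at x = -9 and +9 mm; low cheeks to x = +-16 mm, z 22 mm.
- rack: Fixed dark wooden supply rack, 60 x 120 x 30 mm, with one groove along its y, 6 mm wide, 25 mm deep (groove floor at z 5 mm); the separator sheet starts upright in it. Origin: centre of the underside.
- sheet: Loose separator sheet, about 45 g: grey panel 4 mm thick (x), 110 mm long (y), 58 mm tall (z), with an orange grip tab 10 mm thick (x), 28 mm long, standing on its top edge from z 58 to 94 mm, centred at y = -38 mm. Origin: centre of the panel's lower edge; z up. It may be put in either way round.
- cradle: Fixed wooden clip cradle, base 70 x 70 x 6 mm, with two posts at y = +-26 mm (30 mm along x, 10 mm along y, 67 mm tall); a notch 12 mm wide and 6 mm deep in each post carries the clip's lugs. The jaws hang free between the posts with room to open. Lift the clip straight up to free it. Origin: centre of the underside.
- clip: Loose steel spring clip with red lips and grips, about 90 g, 102 mm tall, jaws 36 mm wide (y), starting upright and closed in the cradle. Origin: centre of the underside of the closed lips; z up, jaws part along x. Pivot rod along y at z 56 mm with a 10 mm square lug at each end, 65 mm over both. Fully open, the lips are 5 mm above the origin, 46 mm apart at the bottom, 37 mm at their upper edge.
- clip_handles (a point): Midway between the tops of the clip's two slanting handles when closed (fixed to the pivot, 101 mm above the clip's origin). Flat red grips, 36 mm wide, 63 mm over both at the top, 42 mm at their lower end 25 mm below. Squeezing them together along x opens the jaws: about 4 N at first, 9 N fully open, at a stop, when the grips stand parallel, 21 mm over both, 83 to 109 mm above the origin.
- clip_jaw_front (a joint): Opening angle of the clip's jaw on its -x side, rad: 0 closed, 0.42 fully open; a spring closes it.
- clip_jaw_back (a joint): The same for the jaw on its +x side.
- dish: Bystander, loose: round glass dish, 90 mm across, 35 mm tall. Origin: centre of the underside.
- ring_cone: Bystander, loose: white ceramic ring cone, 60 mm across the foot, 85 mm tall. Origin: centre of the underside.
- crimper: Bystander, loose: stainless crimping tool lying flat, about 155 mm long, 56 mm wide, 14 mm tall. Origin: under its pivot; nose to its +x.
Not all that is in view belongs to the job. What is shaped like the clip but green is not meant.

How it is judged:
By the outcome, as a careful person would: the job done as asked, in the order asked, and still so for the second after the job is handed in, while the arm keeps its last pose, push and grip.
It also fails if it takes over 53 s, if anything falls off the work surface, if the arm or the gripper's body presses on something with over 40 N, if the wrist force passes 120 N, or if a joint passes its speed limit or range.

## Robot

A 6-joint arm with a two-finger parallel gripper is mounted at the origin on the work surface. World frame = base frame: x ahead of the robot, y to its left, z up, the work surface at z = 0. Lengths are in m, angles in rad, forces in N, time in s.
With the tool pointing down it reaches from about 0.35 to 0.775 m from the base axis. Payload 7.3 kg.
Tool frame: the origin (TCP) lies at the very end of the fingers, on their centre line; the grasp point (between the pads) lies 19 mm behind it (robot.pinch_z is the distance from the TCP to the grasp point, in m); z points along the fingers, y is the line along which they close (so a half turn about z gives the same grasp; the last joint's range is limited). The gripper opens to 92 mm and grips with 3 to 60 N. Pads are 19 mm wide; open, the fingers measure 130 mm over their backs; the gripper's body (75 mm by 190 mm) begins 47 mm behind the grasp point.
Start: joints at [-1.307, 0.342, 1.524, -0, 1.275, -0.146], TCP at [0.209, -0.482, 0.227] pointing down, gripper open.
Joint ranges: [-2.53, 2.53], [-0.77, 2.02], [0.04, 2.7], [-1, 4.14], [0.28, 2.66], [-3.11, 3.11]. Speed limits (rad/s): [2.57, 2.57, 3.14, 3.14, 3.14, 3.14].

## Interface

Orientations are given as [roll, pitch, yaw] about the fixed x, y, z axes, in that order (R = Rz(yaw) Ry(pitch) Rx(roll)).
In Python, from cell import robot gives the robot as it stands.
- The arm moves only by the tool move_arm, never from a script. Its argument "motion" is a list of rows, each a list of 6 numbers: the shift along the tool's x, y, z in units of 0.1 m (1.0 is 0.1 m), then the turn, a rotation vector about the tool's x, y, z in units of pi rad (1.0 is pi rad). In form: [[dx, dy, dz, rx, ry, rz], ...]. A call has 1 to 12 rows; each row is the pose to reach, as a shift and turn from the pose commanded when the call began, along the tool's axes at that moment, turning the shorter way round; what a row does not reach only later rows make up. A row lasts 1/8 s, in which the tool goes at most 62.5 mm and 10.7 degrees, less where a joint would pass 70% of its speed; a pose out of reach is approached as far as the arm can. A call with a number of a shift or a turn outside -1 to 1 is refused whole. A call with a gripper value outside its range is refused whole. "fingers" is the opening, from -1 (shut) to 1 (fully open), set as the call begins (left out, the last holds). The fingers move at their own pace and stop on an object; "newtons" is the grip in N (left out, the last holds). Time passes only in rows, so rows that repeat a pose let the fingers close. It gives the time, the measured TCP pose, the force, the opening and the grip force at its end, in the units of the state.
- robot.observe(): the state, without advancing time (a new reading comes with each control period).
- robot.read_camera(name): name is "scene" or "side" or "wrist"; returns a dict with "image" (400x640x3 uint8, red, green, blue), "range_z" (400x640 float32, m along the optical axis (not along the pixel's ray), 0 where there is no reading), "vfov" (degrees; the focal length in pixels is half the picture's height over the tangent of half this angle, whatever the lens; pixels are square), "cx", "cy" (the principal point, pixels), "k1" (the pictures are not rectified: a ray, as slopes to the right and down, at radius r is drawn at 1 + k1 r^2 times it, then the intrinsics apply), "extrinsics" (4x4, takes a point from camera to world coordinates); the wrist camera has in their place "hand_eye" (4x4, takes a point from camera to tool coordinates, whose origin is the TCP and whose axes are the flange's). Camera axes: x right, y up, looking along -z (the intrinsics and any distortion apply to the point x, -y, -z); pixel columns grow to the right and rows downward; lengths in m; the calibration is good to about 2 mm. A picture is of the moment at which its call begins: read the wrist's pose just before it.
- robot.hand_in(): hands the job in; it is judged then, once.
The state is a dict: "time": time; "qpos": joint angles; "qvel": joint speeds; "joint_efforts": joint torques, N m; "tool_pos": TCP position; "tool_rot": TCP orientation; "contact_force": force on the tool from outside, world axes, zero at the start; "torque": the same for the moment, N m; "opening": finger opening in m; "grip_force": force on a finger pad.
Only numpy, scipy, OpenCV 4.12 (cv2) and the standard library are available. Lean on these libraries where they do the work, as an engineer would, in place of code of your own. Each camera call takes 0.05 s, during which the arm holds its last target. There are 200 camera calls.

## Working session

There is one attempt and no reset: what is moved stays moved. The work goes in short steps, Python scripts to look and compute and a tool call to move; the robot and the scene stay as the last step left them, time stands still between calls to the robot, and variables do not carry over. Pictures are saved under pics/ and viewed, at most 11 in all, crops included, and the job is handed in when it is done.

Besides the shell and the picture viewer there is one more tool, called after "Call:" as name([rows], argument=value, ...), one row to a line, values as JSON. move_arm: Moves the arm, as the interface text tells. Shifts and turns lie within -1 to 1; 1 stands for 0.1 m of shift or pi rad of turn. Its arguments: {"type":"object","properties":{"motion":{"type":"array"},"fingers":{"type":"number"},"newtons":{"type":"number"}},"required":["motion"]}

```bash
mkdir -p pics; ls; cat > h.py <<'E'
import numpy as np, cv2, sys
from scipy.spatial.transform import Rotation as R
from cell import robot
def cam(name):
    s=robot.observe(); c=robot.read_camera(name)
    if name=="wrist":
        T=np.eye(4); T[:3,:3]=R.from_euler('xyz',s['tool_rot']).as_matrix(); T[:3,3]=s['tool_pos']
        c['T']=T@c['hand_eye']
    else: c['T']=np.array(c['extrinsics'])
    return c
def cloud(c):
    d=c['range_z']; H,W=d.shape; f=H/2/np.tan(np.radians(c['vfov'])/2)
    K=np.array([[f,0,c['cx']],[0,f,c['cy']],[0,0,1.]])
    v,u=np.mgrid[:H,:W].astype(float)
    p=cv2.undistortPoints(np.stack([u.ravel(),v.ravel()],1)[:,None],K,np.array([c['k1'],0,0,0,0.]))[:,0].reshape(H,W,2)
    P=np.stack([p[...,0]*d,-p[...,1]*d,-d],-1)
    X=P@c['T'][:3,:3].T+c['T'][:3,3]; X[d<=0]=np.nan
    return X
def save(im,n): cv2.imwrite('pics/'+n,im[...,::-1])
E
python3 - <<'E'
from h import *
s=robot.observe(); print({k:np.round(v,3) for k,v in s.items()}, robot.pinch_z)
for n in ['scene','side']:
    c=cam(n); save(c['image'],n+'0.png'); np.savez(n+'0.npz',im=c['image'],X=cloud(c)); print(n,c['T'].round(3),c['vfov'],c['k1'])
E
```

```text
pics
{'time': np.float64(0.0), 'qpos': array([-1.307,  0.343,  1.525, -0.   ,  1.275, -0.146]), 'qvel': array([-0.002,  0.001, -0.001,  0.   , -0.002,  0.   ]), 'joint_efforts': array([ 2.0000e-03, -4.3124e+01, -2.4422e+01,  7.2000e-02,  5.6000e-02,
       -0.0000e+00]), 'tool_pos': array([ 0.209, -0.481,  0.226]), 'tool_rot': array([-3.14, -0.  ,  0.41]), 'contact_force': array([-0.305,  0.171,  0.111]), 'torque': array([-0.009,  0.02 ,  0.023]), 'grip_force': np.float64(0.0), 'opening': np.float64(0.092)} 0.0188
scene [[-0.703 -0.599  0.384  1.101]
 [ 0.711 -0.582  0.394  0.51 ]
 [-0.013  0.55   0.835  1.165]
 [ 0.     0.     0.     1.   ]] 51.83814342476171 -0.009062583790729816
side [[-0.892  0.259 -0.37   0.134]
 [-0.452 -0.537  0.713  0.89 ]
 [-0.014  0.803  0.596  0.857]
 [ 0.     0.     0.     1.   ]] 52.94629271829521 -0.05975526005246481
```

View pics/scene0.png

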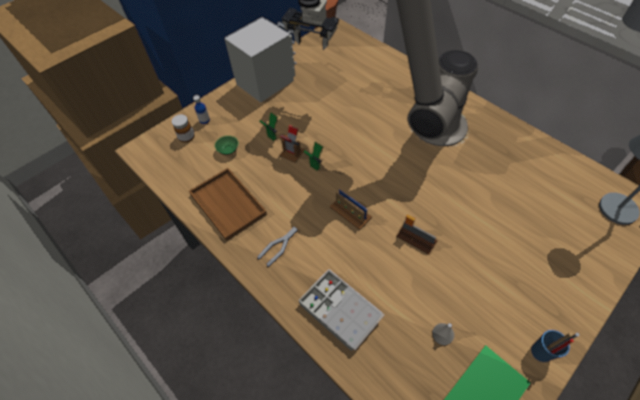

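View pics/side0.png

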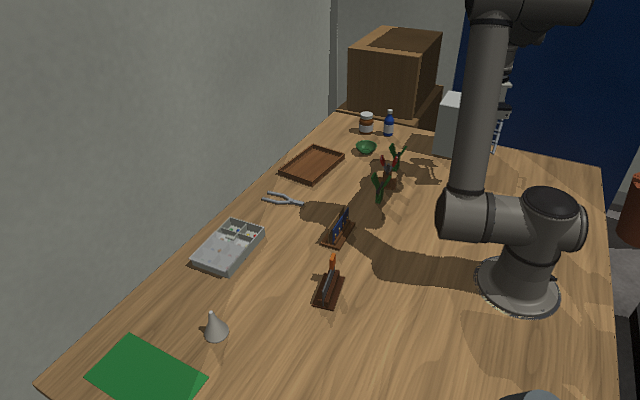

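The scene view shows the rack with orange tab at (410,230) and the stand with its blue card at (352,208). The red clip in its cradle is at (291,143). Lookalikes are the green clips at (270,127) and (316,155) and the red pens in the cup at (570,342), none of which are meant. The choice is the red clip between the two green ones, checked in a crop below.

```bash
python3 - <<'E'
from h import *
d=np.load('scene0.npz'); im=d['im'];X=d['X']
hsv=cv2.cvtColor(im,cv2.COLOR_RGB2HSV)
def rep(n,box,zlo,zhi):
    u0,v0,u1,v1=box; x=X[v0:v1,u0:u1].reshape(-1,3); x=x[(x[:,2]>zlo)&(x[:,2]<zhi)]
    r=cv2.minAreaRect(x[:,:2].astype(np.float32)*1000); print(n,len(x),'mean',x.mean(0).round(3),'zmax',x[:,2].max().round(3),'rect',np.round(r[0]),np.round(r[1]),round(r[2],1))
rep('rack',(390,205,445,260),.015,.15)
rep('racktab',(390,205,445,260),.075,.15)
rep('stand',(325,180,380,235),.015,.15)
rep('standtop',(325,180,380,235),.055,.15)
rep('cradle+clip',(278,120,306,165),.015,.2)
rep('cliptop',(278,120,306,165),.09,.2)
rep('greenA',(258,108,281,145),.015,.2)
rep('greenB',(308,140,326,172),.015,.2)
for n,b in [('clip',(250,100,340,180)),('st',(320,175,445,260))]:
    u0,v0,u1,v1=b; globals()[n]=cv2.resize(im[v0:v1,u0:u1],(400,300),interpolation=cv2.INTER_CUBIC)
c=np.load('side0.npz')['im']
sd=cv2.resize(c[120:310,300:420],(380,600),interpolation=cv2.INTER_CUBIC)
save(np.hstack([np.vstack([clip,st]),sd]),'crop0.png')
E
```

```text
rack 537 mean [0.465 0.246 0.045] zmax 0.102 rect [462. 249.] [ 30. 116.] 12.4
racktab 65 mean [0.468 0.212 0.091] zmax 0.102 rect [467. 212.] [12. 28.] 11.8
stand 555 mean [0.539 0.033 0.047] zmax 0.077 rect [544.  30.] [ 45. 121.] 3.4
standtop 234 mean [0.535 0.031 0.066] zmax 0.077 rect [534.  31.] [ 22. 120.] 1.4
cradle+clip 388 mean [ 0.493 -0.301  0.069] zmax 0.118 rect [ 489. -276.] [ 64. 132.] 7.4
cliptop 114 mean [ 0.49  -0.302  0.105] zmax 0.118 rect [ 488. -269.] [ 64. 117.] 7.4
greenA 233 mean [ 0.493 -0.414  0.069] zmax 0.106 rect [ 496. -414.] [61. 63.] 90.0
greenB 256 mean [ 0.478 -0.193  0.067] zmax 0.106 rect [ 479. -195.] [58. 60.] 68.8
```

View pics/crop0.png

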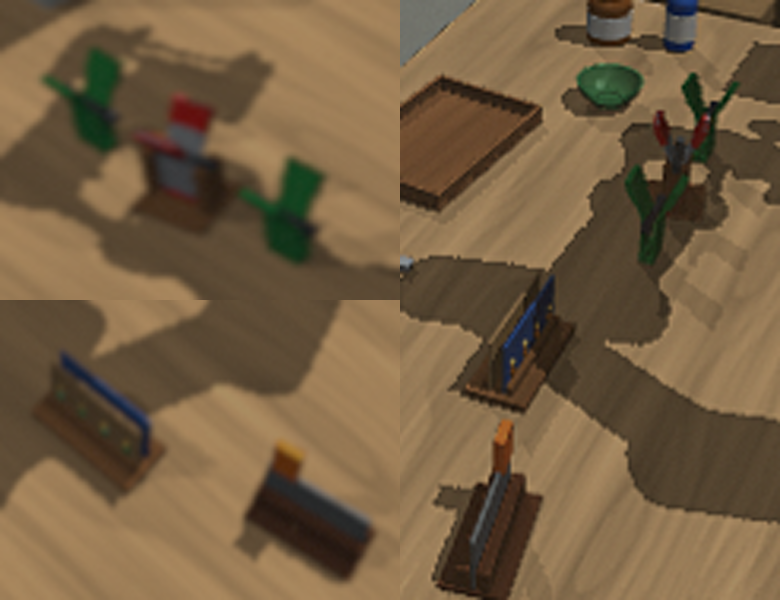

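The crop confirms the red clip in its cradle, between two free-standing green ones. The orange tab sits at the -y end of the sheet. Next I work out the hand-eye offset and start moving.

```bash
cat >> h.py <<'E'
def rel(p,yaw):
    "calls' numbers to reach TCP p, yaw (tool down) from now"
    s=robot.observe(); R0=R.from_euler('xyz',s['tool_rot'])
    d=R0.inv().apply(np.array(p)-s['tool_pos'])/0.1
    r=(R0.inv()*R.from_euler('xyz',[np.pi,0,yaw])).as_rotvec()/np.pi
    print('rel',d.round(3),r.round(4),'now',s['tool_pos'].round(4),s['tool_rot'].round(4),'t',round(float(s['time']),2))
E
python3 - <<'E'
from h import *
c=cam('wrist'); print(c['hand_eye'].round(3),c['vfov'],c['k1'])
E
```

```text
[[ 0.     0.969  0.247  0.066]
 [ 1.    -0.    -0.    -0.001]
 [-0.     0.247 -0.969 -0.158]
 [ 0.     0.     0.     1.   ]] 69.36802509901324 -0.021062272531533612
```

Call:
move_arm([
  [0.4,-0.4,0,0,0,-0.06],
  [0.8,-0.8,0,0,0,-0.12],
  [1,-1,0,0,0,-0.18],
  [1,-1,0,0,0,-0.24],
  [1,-1,0,0,0,-0.3],
  [1,-1,0,0,0,-0.36],
  [1,-1,0,0,0,-0.42],
  [1,-1,0,0,0,-0.436],
], fingers=1)

```text
time: 1.15
tool_pos: [0.261, -0.3498, 0.2265]
tool_rot: [-3.141, -0.0, 1.783]
contact_force: [0.7, -0.0, -0.1]
opening: 0.0917
grip_force: 0.0
```

Call:
move_arm([
  [0.5,0.35,0,0,0,0],
  [1,0.7,0,0,0,0],
  [1,0.7,0,0,0,0],
])

```text
time: 1.52
tool_pos: [0.3096, -0.2343, 0.2267]
tool_rot: [3.141, -0.001, 1.785]
contact_force: [-0.4, -0.8, 0.3]
opening: 0.0918
grip_force: 0.0
```

Call:
move_arm([
  [0.5,0.35,0,0,0,0],
  [1,0.7,0,0,0,0],
  [1,0.7,0,0,0,0],
])

```text
time: 1.9
tool_pos: [0.3575, -0.1226, 0.2267]
tool_rot: [3.141, -0.0, 1.786]
contact_force: [0.4, -0.4, 0.8]
opening: 0.092
grip_force: 0.0
```

Call:
move_arm([
  [0.5,0.35,0,0,0,0],
  [1,0.7,0,0,0,0],
  [1,0.7,0,0,0,0],
])

```text
time: 2.28
tool_pos: [0.4054, -0.0112, 0.2266]
tool_rot: [3.141, 0.0, 1.784]
contact_force: [-0.2, -0.2, 0.6]
opening: 0.0921
grip_force: 0.0
```

Call:
move_arm([
  [0.5,0.35,-0.2,0,0,0],
  [1,0.7,-0.4,0,0,0],
  [1,0.7,-0.4,0,0,0],
])

```text
time: 2.65
tool_pos: [0.4541, 0.0998, 0.2676]
tool_rot: [3.139, 0.001, 1.781]
contact_force: [-0.4, -0.4, -0.6]
opening: 0.0919
grip_force: 0.0
```

```bash
python3 - <<'E'
from h import *
c=cam('wrist'); X=cloud(c); np.savez('w1.npz',im=c['image'],X=X); save(c['image'],'w1.png')
E
```

```text
(no output)
```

View pics/w1.png

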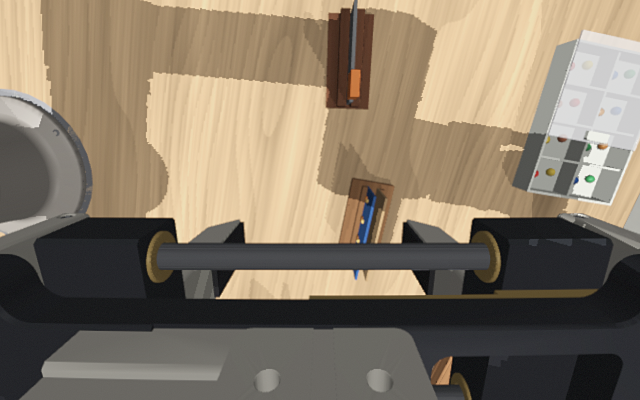

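The wrist view shows the rack at (350,60) with the orange tab at (355,83), and the stand at (368,225) partly hidden by the gripper. I'll measure the tab and sheet from depth.

```bash
python3 - <<'E'
from h import *
d=np.load('w1.npz'); im=d['im'];X=d['X']; h=cv2.cvtColor(im,cv2.COLOR_RGB2HSV)
def rect(n,m):
    x=X[m]; r=cv2.minAreaRect(x[:,:2].astype(np.float32)*1000); print(n,m.sum(),'mean',x.mean(0).round(4),'med z',np.median(x[:,2]).round(4),'rect',np.round(r[0],1),np.round(r[1],1),round(r[2],1)); return x
m=np.zeros(im.shape[:2],bool); m[5:115,320:385]=1
orange=m&(h[...,0]>5)&(h[...,0]<22)&(h[...,1]>180)&(h[...,2]>120)
z=X[...,2]
rect('orange',orange); rect('tabtop',m&(z>.09)&(z<.11)); p=rect('panel top',m&(z>.055)&(z<.075)); rect('rack',m&(z>.015)&(z<.04))
ev=np.linalg.eigh(np.cov(p[:,:2].T))[1][:,1]; print('panel dir',ev, np.degrees(np.arctan2(-ev[0],ev[1])))
m=np.zeros(im.shape[:2],bool); m[170:280,335:400]=1
rect('stand all',m&(z>.006)&(z<.03)); 
b=m&(h[...,0]>100)&(h[...,0]<130)&(h[...,1]>100)&(z>.06)&(z<.08); q=rect('blue top',b)
vx=np.polyfit(q[:,1],q[:,0],1);print('blue slope deg',np.degrees(np.arctan(-vx[0])))
E
```

```text
orange 14 mean [0.4612 0.2101 0.0986] med z 0.0986 rect [460.9 210.8] [ 4.7 27.8] 0.1
tabtop 285 mean [0.4645 0.2106 0.0984] med z 0.0987 rect [464.9 210.8] [10.1 28.4] 10.3
panel top 305 mean [0.456  0.2555 0.0626] med z 0.0627 rect [456.8 245.7] [  8.7 105.9] 11.6
rack 1690 mean [0.4551 0.2524 0.0294] med z 0.0298 rect [458.  247.8] [ 30.3 116.6] 10.4
panel dir [-0.16013537  0.98709506] 9.214753439499393
stand all 1648 mean [0.5237 0.0536 0.0148] med z 0.0123 rect [532.2  43.6] [ 64.1 103.5] 2.0
blue top 234 mean [0.524  0.0478 0.0691] med z 0.071 rect [525.3  29.1] [  3.7 118.1] 2.0
blue slope deg 1.8572664764837432
```

```bash
python3 - <<'E'
from h import *
rel([.465,.2108,.130],1.7506); rel([.465,.2108,.071],1.7506)
E
```

```text
rel [1.073 0.348 1.368] [0.0002 0.0003 0.0094] now [0.4532 0.0987 0.2668] [3.1410e+00 9.0000e-04 1.7803e+00] t 2.7
rel [1.074 0.348 1.958] [0.0002 0.0003 0.0094] now [0.4532 0.0987 0.2668] [3.1410e+00 9.0000e-04 1.7803e+00] t 2.7
```

Call:
move_arm([
  [0.5,0.17,0.4,0,0,0.009],
  [1,0.35,0.8,0,0,0.009],
  [1,0.35,0.8,0,0,0.009],
  [1,0.35,0.8,0,0,0.009],
])

```text
time: 3.2
tool_pos: [0.4658, 0.2024, 0.1862]
tool_rot: [-3.14, 0.001, 1.75]
contact_force: [0.4, 0.1, -1.4]
opening: 0.0919
grip_force: 0.0
```

```bash
python3 - <<'E'
from h import *
rel([.465,.2108,.130],1.7506); rel([.465,.2108,.071],1.7506)
c=cam('wrist'); X=cloud(c); im=c['image']; z=X[...,2]
m=(z>.09)&(z<.105)&(X[...,1]>.17)&(X[...,1]<.25)&(abs(X[...,0]-.465)<.04)
x=X[m]; r=cv2.minAreaRect(x[:,:2].astype(np.float32)*1000); print(m.sum(),r)
E
```

```text
rel [0.084 0.008 0.562] [-0.0005  0.0003 -0.0002] now [0.4658 0.2024 0.1862] [-3.1401e+00  1.1000e-03  1.7500e+00] t 3.2
rel [0.085 0.009 1.152] [-0.0005  0.0003 -0.0002] now [0.4658 0.2024 0.1862] [-3.1401e+00  1.1000e-03  1.7500e+00] t 3.2
362 ((464.8852233886719, 210.8088836669922), (8.856910705566406, 27.83055877685547), 10.336197853088379)
```

Call:
move_arm([
  [0.08,0.01,0.3,0,0,0],
  [0.08,0.01,0.7,0,0,0],
  [0.08,0.01,1,0,0,0],
  [0.08,0.01,1,0,0,0],
])

```text
time: 3.75
tool_pos: [0.4648, 0.2105, 0.0862]
tool_rot: [-3.139, 0.001, 1.749]
contact_force: [1.1, -0.4, -0.5]
opening: 0.0918
grip_force: 0.0
```

Call:
move_arm([
  [0,0,0.14,0,0,0],
  [0,0,0.14,0,0,0],
])

```text
time: 4.0
tool_pos: [0.4654, 0.212, 0.073]
tool_rot: [3.141, 0.0, 1.751]
contact_force: [0.3, -0.5, -0.2]
opening: 0.092
grip_force: 0.0
```

Call:
move_arm([
  [0,0,0,0,0,0],
  [0,0,0,0,0,0],
  [0,0,0,0,0,0],
  [0,0,0,0,0,0],
  [0,0,0,0,0,0],
  [0,0,0,0,0,0],
  [0,0,0,0,0,0],
  [0,0,0,0,0,0],
], fingers=-1, newtons=25)

```text
time: 5.0
tool_pos: [0.4652, 0.2125, 0.0727]
tool_rot: [-3.142, 0.0, 1.751]
contact_force: [0.4, -0.2, -0.4]
opening: 0.0166
grip_force: 0.0
```

Call:
move_arm([
  [0,0,0,0,0,0],
  [0,0,0,0,0,0],
  [0,0,0,0,0,0],
  [0,0,-0.2,0,0,0],
  [0,0,-0.4,0,0,0],
  [0,0,-0.7,0,0,0],
  [0,0,-1,0,0,0],
  [0,0,-1,0,0,0],
  [0,0,-1,0,0,0],
])

```text
time: 6.12
tool_pos: [0.4646, 0.2123, 0.1718]
tool_rot: [-3.14, 0.0, 1.751]
contact_force: [0.4, -1.0, -0.9]
opening: 0.0096
grip_force: 25.0
```

```bash
python3 - <<'E'
from h import *
c=cam('wrist'); X=cloud(c); im=c['image']; save(im,'w2.png')
s=robot.observe(); print(s['opening'],s['grip_force'],s['tool_pos'],s['tool_rot'],s['contact_force'])
z=X[...,2]
E
```

```text
0.010145606496858358 24.9995094537735 [0.46442836 0.21227144 0.17147295] [-3.13935060e+00  3.09207394e-04  1.75126350e+00] [ 0.16496093  0.64438003 -0.43318666]
```

View pics/w2.png

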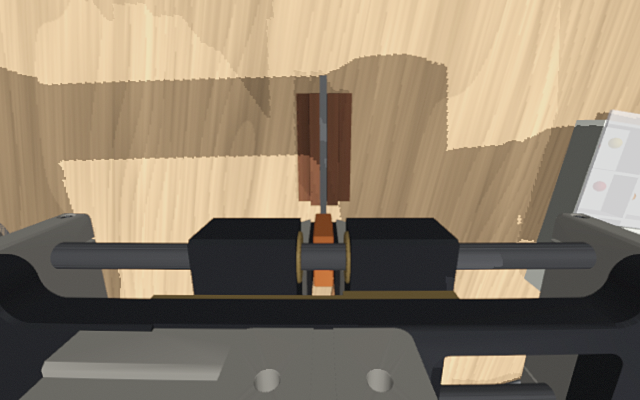

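The sheet is lifted and held straight, with its tab at (322,250) between the pads and the panel end at (323,78). I'll check its offset in hand and plan the placing.

```bash
python3 - <<'E'
from h import *
c=cam('wrist'); X=cloud(c); s=robot.observe(); z=X[...,2]
Rt=R.from_euler('xyz',s['tool_rot']).as_matrix(); L=(X-s['tool_pos'])@Rt*1000
m=(z>.12)&(abs(L[...,1])<20)&(L[...,0]>20)&(L[...,0]<120); l=L[m]
print(m.sum(),'tool x',np.nanpercentile(l[:,0],[1,50,99,100]),'y',np.polyfit(l[:,0],l[:,1],1),'z by x',np.polyfit(l[:,0],l[:,2],1), np.median(l[:,2]))
# stand: yaw 2deg centre .5328,.0294 ; sheet origin -> TCP offset
E
python3 - <<'E'
from h import *
th=np.radians(2.0); c=np.array([.5328,.0297]); Rz=np.array([[np.cos(th),-np.sin(th)],[np.sin(th),np.cos(th)]])
p=c+Rz@[0,-.0365]; print(p)
for z in (.172,.110,.080): rel([*p,z],np.pi/2+th)
E
```

```text
22305 tool x [22.75760218 27.46880666 76.94646588 91.65458397] y [ 0.00782902 -0.50049793] z by x [   2.23815856 -161.86036388] -99.3646240081614
[ 0.53407383 -0.00677777]
rel [-2.28   0.292 -0.006] [-0.0008  0.0002  0.0463] now [0.4644 0.2123 0.1714] [-3.1390e+00  3.0000e-04  1.7513e+00] t 6.22
rel [-2.28   0.294  0.614] [-0.0008  0.0002  0.0463] now [0.4644 0.2123 0.1714] [-3.1390e+00  3.0000e-04  1.7513e+00] t 6.22
rel [-2.28   0.295  0.914] [-0.0008  0.0002  0.0463] now [0.4644 0.2123 0.1714] [-3.1390e+00  3.0000e-04  1.7513e+00] t 6.22
```

Call:
move_arm([
  [-0.4,0.05,0,0,0,0.023],
  [-0.8,0.1,0,0,0,0.046],
  [-1,0.13,0,0,0,0.046],
  [-1,0.13,0,0,0,0.046],
])

```text
time: 6.72
tool_pos: [0.4958, 0.1153, 0.1716]
tool_rot: [-3.14, 0.0, 1.604]
contact_force: [0.3, -0.5, -1.5]
opening: 0.0095
grip_force: 25.0
```

Call:
move_arm([
  [-0.4,0.15,0,0,0,0],
  [-0.8,0.28,0,0,0,0],
  [-0.8,0.28,0,0,0,0],
  [-0.8,0.28,0,0,0,0],
])

```text
time: 7.22
tool_pos: [0.5261, 0.0385, 0.1721]
tool_rot: [-3.14, -0.001, 1.607]
contact_force: [-0.5, 0.7, -0.8]
opening: 0.0097
grip_force: 25.0
```

```bash
python3 - <<'E'
from h import *
for z in (.172,.110,.080): rel([.5341,-.0068,z],np.pi/2+.035)
c=cam('wrist'); X=cloud(c); im=c['image']; save(im,'w3.png'); z=X[...,2]; h=cv2.cvtColor(im,cv2.COLOR_RGB2HSV)
near=(abs(X[...,0]-.533)<.04)&(abs(X[...,1]-.03)<.08)
for n,m in [('blue',near&(h[...,0]>100)&(h[...,0]<130)&(h[...,1]>90)&(z>.066)&(z<.078)),('all',near&(z>.064)&(z<.08)),('base',near&(z>.007)&(z<.026))]:
    x=X[m]; r=cv2.minAreaRect(x[:,:2].astype(np.float32)*1000); print(n,m.sum(),r)
E
```

```text
rel [-0.456  0.063  0.001] [-0.0005 -0.0002  0.0004] now [0.5261 0.0385 0.1721] [-3.1401e+00 -6.0000e-04  1.6069e+00] t 7.22
rel [-0.456  0.064  0.621] [-0.0005 -0.0002  0.0004] now [0.5261 0.0385 0.1721] [-3.1401e+00 -6.0000e-04  1.6069e+00] t 7.22
rel [-0.456  0.065  0.921] [-0.0005 -0.0002  0.0004] now [0.5261 0.0385 0.1721] [-3.1401e+00 -6.0000e-04  1.6069e+00] t 7.22
blue 0 ((0.0, 0.0), (0.0, 0.0), 0.0)
all 299 ((539.66943359375, 52.59261703491211), (3.0981740951538086, 72.36455535888672), 1.8903805017471313)
base 3937 ((532.395751953125, 43.852691650390625), (64.1108627319336, 102.9630355834961), 1.8460099697113037)
```

View pics/w3.png

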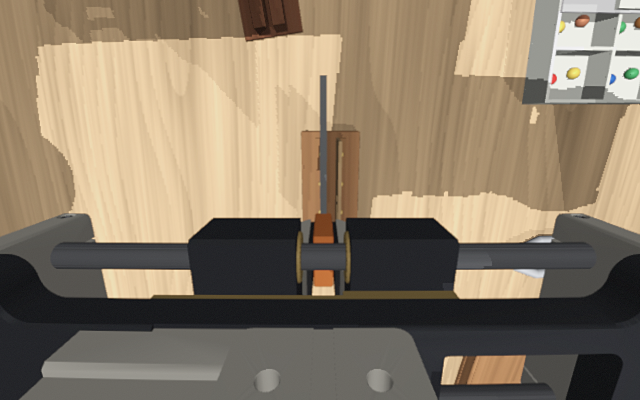

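The wrist view shows the sheet at (323,75–215), still in front of the stand, whose base starts at (330,130). The brown card refines the stand centre to (0.533, 0.029) at 1.9°.

Call:
move_arm([
  [-0.25,0.04,0,0,0,0],
  [-0.46,0.065,0,0,0,0],
  [-0.46,0.065,0,0,0,0],
  [-0.46,0.065,0.2,0,0,0],
  [-0.46,0.065,0.25,0,0,0],
  [-0.46,0.065,0.25,0,0,0],
])

```text
time: 8.02
tool_pos: [0.5346, -0.0073, 0.1476]
tool_rot: [-3.141, -0.0, 1.608]
contact_force: [-0.4, 0.8, -0.6]
opening: 0.0096
grip_force: 25.0
```

```bash
python3 - <<'E'
from h import *
for z in (.120,.080): rel([.5342,-.0075,z],np.pi/2+.0335)
c=cam('wrist'); X=cloud(c); im=c['image']; z=X[...,2]
near=(abs(X[...,0]-.533)<.04)&(abs(X[...,1]-.06)<.06)
for n,m in [('cards',near&(z>.064)&(z<.08)),('panel',near&(z>.10)&(z<.15)&(X[...,1]>.03))]:
    for lo,hi in [(.515,.528),(.528,.538),(.538,.55)]:
        x=X[m&(X[...,0]>lo)&(X[...,0]<hi)]
        if len(x)>30: print(n,lo,len(x),np.median(x[:,:3],0).round(4),'fit x@y=.06',np.polyval(np.polyfit(x[:,1],x[:,0],1),.06).round(4),'ymax',np.percentile(x[:,1],99).round(4))
E
```

```text
rel [-0.002 -0.004  0.276] [-0.0002 -0.0001  0.0011] now [ 0.5346 -0.0073  0.1476] [-3.1408e+00 -2.0000e-04  1.6078e+00] t 8.03
rel [-0.002 -0.004  0.676] [-0.0002 -0.0001  0.0011] now [ 0.5346 -0.0073  0.1476] [-3.1408e+00 -2.0000e-04  1.6078e+00] t 8.03
cards 0.515 437 [0.5249 0.0478 0.0718] fit x@y=.06 0.5243 ymax 0.0877
cards 0.528 47 [0.5376 0.0775 0.0701] fit x@y=.06 0.5378 ymax 0.0885
cards 0.538 410 [0.54   0.0445 0.0719] fit x@y=.06 0.5396 ymax 0.0882
panel 0.528 716 [0.5314 0.0599 0.1378] fit x@y=.06 0.5313 ymax 0.0839
```

Call:
move_arm([
  [0,0.005,0.1,0,0,0.001],
  [0,0.005,0.25,0,0,0.001],
  [0,0.005,0.4,0,0,0.001],
  [0,0.005,0.55,0,0,0.001],
  [0,0.005,0.62,0,0,0.001],
  [0,0.005,0.66,0,0,0.001],
  [0,0.005,0.66,0,0,0.001],
])

```text
time: 8.95
tool_pos: [0.5355, -0.0082, 0.0816]
tool_rot: [-3.142, 0.0, 1.604]
contact_force: [0.4, 0.1, -0.8]
opening: 0.0099
grip_force: 25.0
```

Call:
move_arm([
  [0,0,0.015,0,0,0],
  [0,0,0.02,0,0,0],
  [0,0,0.02,0,0,0],
])

```text
time: 9.32
tool_pos: [0.5355, -0.0082, 0.0799]
tool_rot: [3.141, 0.0, 1.604]
contact_force: [-0.4, -0.2, -0.7]
opening: 0.0101
grip_force: 25.0
```

Call:
move_arm([
  [0,0,0.005,0,0,0],
  [0,0,0.005,0,0,0],
  [0,0,0.005,0,0,0],
  [0,0,0.005,0,0,0],
  [0,0,0,0,0,0],
  [0,0,-0.3,0,0,0],
  [0,0,-0.7,0,0,0],
  [0,0,-1,0,0,0],
  [0,0,-1,0,0,0],
], fingers=1)

```text
time: 10.45
tool_pos: [0.5368, -0.0084, 0.1821]
tool_rot: [3.136, 0.001, 1.604]
contact_force: [0.2, 0.3, 0.2]
opening: 0.0911
grip_force: 0.0
```

Call:
move_arm([
  [-0.4,0,-0.4,0,0,0],
  [-0.8,0,-0.7,0,0,0],
  [-1,0,-0.7,0,0,0],
  [-1,0,-0.7,0,0,0],
])

```text
time: 10.95
tool_pos: [0.5379, -0.1088, 0.2478]
tool_rot: [-3.139, -0.001, 1.601]
contact_force: [-0.1, -0.0, -0.1]
opening: 0.0918
grip_force: 0.0
```

```bash
python3 - <<'E'
from h import *
s=robot.observe(); print(s['tool_pos'],s['opening'],s['time'])
c=cam('wrist'); X=cloud(c); im=c['image']; z=X[...,2]; np.savez('w4.npz',im=im,X=X); save(im,'w4.png')
near=(abs(X[...,0]-.533)<.05)&(abs(X[...,1]-.03)<.08)
m=near&(z>.09)&(z<.12);x=X[m];print('tab',m.sum(),np.median(x,0),cv2.minAreaRect(x[:,:2].astype(np.float32)*1000))
m=near&(z>.06)&(z<.08)
for lo,hi in [(-12,-5.5),(-5,5),(5.5,12)]:
    xs=(X[...,0]-.533)*np.cos(.0335)+(X[...,1]-.029)*np.sin(.0335)
    x=X[m&(xs*1e3>lo)&(xs*1e3<hi)]; print(lo,len(x),'zmed',np.median(x[:,2]).round(4),'y',np.percentile(x[:,1],[1,99]).round(4),'x@.03',np.polyval(np.polyfit(x[:,1],x[:,0],1),.03).round(4))
E
```

```text
[ 0.53793793 -0.10878094  0.24780241] 0.09177683685788135 10.95
tab 309 [ 0.53452203 -0.01025714  0.10587929] ((534.462646484375, -10.174789428710938), (9.267786026000977, 27.766616821289062), 2.3015871047973633)
-12 313 zmed 0.0718 y [-0.0301  0.0777] x@.03 0.5254
-5 304 zmed 0.0699 y [-0.0265  0.0795] x@.03 0.5333
5.5 332 zmed 0.072 y [-0.0297  0.0784] x@.03 0.5402
```

View pics/w4.png

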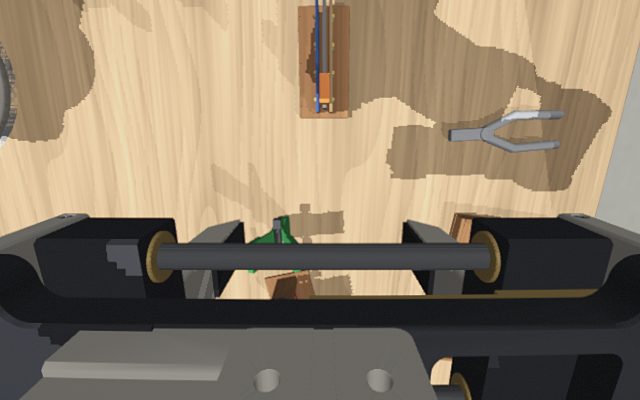

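The sheet stands in the stand: tab top at z 106 mm, panel top at z 70 mm, centred between the cards and within about 1 mm end to end. In the picture the tab is at (325,88). Next, a look at the red clip.

Call:
move_arm([
  [-0.5,-0.08,0,0,0,0],
  [-1,-0.16,0,0,0,0],
  [-1,-0.16,0,0,0,0],
])

```text
time: 11.38
tool_pos: [0.5252, -0.2098, 0.2478]
tool_rot: [-3.139, -0.001, 1.601]
contact_force: [0.1, 1.8, -1.0]
opening: 0.0919
grip_force: 0.0
```

Call:
move_arm([
  [-0.5,-0.08,0,0,0,0],
  [-1,-0.16,0,0,0,0],
  [-1,-0.16,0,0,0,0],
])

```text
time: 11.75
tool_pos: [0.5128, -0.3099, 0.248]
tool_rot: [-3.14, -0.002, 1.601]
contact_force: [-0.0, 0.7, 0.6]
opening: 0.0916
grip_force: 0.0
```

Call:
move_arm([
  [-0.5,-0.08,0,0,0,0],
  [-0.75,-0.16,0,0,0,0],
  [-0.75,-0.16,0,0,0,0],
  [-0.75,-0.16,0,0,0,0],
])

```text
time: 12.25
tool_pos: [0.5002, -0.3828, 0.2495]
tool_rot: [-3.141, -0.001, 1.605]
contact_force: [0.8, -0.3, -0.1]
opening: 0.0918
grip_force: 0.0
```

```bash
python3 - <<'E'
from h import *
s=robot.observe(); print(s['tool_pos'],s['tool_rot'],s['time'])
c=cam('wrist'); X=cloud(c); im=c['image']; z=X[...,2]; np.savez('w5.npz',im=im,X=X); save(im,'w5.png')
E
```

```text
[ 0.50020128 -0.38283495  0.24948341] [-3.14140532e+00 -1.33298085e-03  1.60464007e+00] 12.25
```

View pics/w5.png

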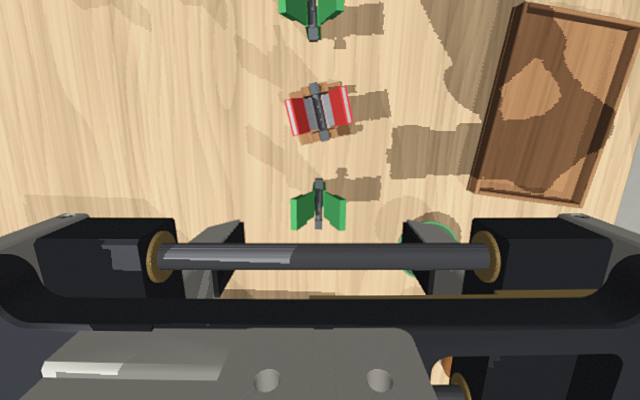

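The red clip is at (319,110), turned by about 13°, with green clips at (312,15) and (318,205). I'll measure its grips and rod.

```bash
python3 - <<'E'
from h import *
d=np.load('w5.npz'); im=d['im'];X=d['X']; h=cv2.cvtColor(im,cv2.COLOR_RGB2HSV); z=X[...,2]
m=np.zeros(z.shape,bool); m[75:150,275:365]=1
red=m&((h[...,0]<8)|(h[...,0]>170))&(h[...,1]>140)&(z>.07)
def rect(n,k):
    x=X[k]; r=cv2.minAreaRect(x[:,:2].astype(np.float32)*1000); print(n,k.sum(),x.mean(0).round(4),x[:,2].min().round(3),x[:,2].max().round(3),np.round(r[0],1),np.round(r[1],1),round(r[2],1))
rect('red',red); rect('redhi',red&(z>.1))
rect('allhi>.1',m&(z>.1)); rect('>.08',m&(z>.08)); rect('rod',m&(z>.055)&(z<.075)&~red)
rect('base',m&(z>.003)&(z<.012))
for n,a,b in [('L',275,312),('R',325,365)]:
    k=red.copy(); k[:,:a]=0;k[:,b:]=0; rect(n,k); x=X[k]; t=x[x[:,2]>np.percentile(x[:,2],80)]; v=np.polyfit(t[:,1],t[:,0],1); print('  top edge',t.mean(0).round(4),'deg',np.degrees(np.arctan(-v[0])).round(1))
E
```

```text
red 1014 [ 0.4933 -0.3059  0.1041] 0.089 0.115 [ 492.9 -306.5] [61.8 36.2] 14.9
redhi 692 [ 0.4945 -0.3057  0.1081] 0.1 0.115 [ 492.9 -306.5] [61.8 36.2] 14.9
allhi>.1 1032 [ 0.493  -0.3063  0.1092] 0.1 0.115 [ 492.3 -306.5] [62.8 36.3] 14.5
>.08 1507 [ 0.4927 -0.3064  0.1037] 0.08 0.115 [ 492.3 -306.5] [62.8 36.3] 14.5
rod 1093 [ 0.4918 -0.3056  0.0689] 0.055 0.075 [ 492.2 -306.6] [29.9 65.1] 14.4
base 472 [ 0.4951 -0.3137  0.0059] 0.003 0.01 [ 499.8 -304.7] [86.6 70.3] 15.0
L 494 [ 0.4728 -0.3111  0.1031] 0.089 0.114 [ 471.  -311.9] [16.9 35.3] 14.7
  top edge [ 0.4683 -0.3123  0.1122] deg 11.2
R 520 [ 0.5128 -0.3011  0.105 ] 0.091 0.115 [ 514.4 -300.8] [17.2 36.2] 14.8
  top edge [ 0.5161 -0.3001  0.1127] deg 14.9
```

```bash
python3 - <<'E'
from h import *
rel([.4923,-.3065,.160],1.8239)
E
```

```text
rel [ 0.765 -0.054  0.898] [ 0.     -0.0003 -0.0697] now [ 0.5003 -0.3829  0.2497] [ 3.1416e+00 -9.0000e-04  1.6050e+00] t 12.3
```

Call:
move_arm([
  [0.4,-0.03,0.2,0,0,-0.035],
  [0.765,-0.054,0.5,0,0,-0.07],
  [0.765,-0.054,0.9,0,0,-0.07],
  [0.765,-0.054,0.9,0,0,-0.07],
  [0.765,-0.054,0.9,0,0,-0.07],
])

```text
time: 12.92
tool_pos: [0.4927, -0.3085, 0.1613]
tool_rot: [3.14, 0.002, 1.824]
contact_force: [0.4, 0.1, 0.2]
opening: 0.0919
grip_force: 0.0
```

```bash
python3 - <<'E'
from h import *
rel([.4923,-.3065,.088],1.8239)
c=cam('wrist'); X=cloud(c); z=X[...,2]
k=(z>.1)&(z<.12)&(abs(X[...,0]-.4923)<.045)&(abs(X[...,1]+.3065)<.04)
x=X[k]; print(k.sum(),cv2.minAreaRect(x[:,:2].astype(np.float32)*1000))
E
```

```text
rel [ 0.022 -0.     0.733] [ 0.0004  0.0006 -0.    ] now [ 0.4927 -0.3085  0.1613] [3.1402e+00 1.8000e-03 1.8238e+00] t 12.93
1745 ((492.51458740234375, -306.66204833984375), (62.66652297973633, 36.57798385620117), 14.59339427947998)
```

Call:
move_arm([
  [0.02,0,0.3,0,0,0],
  [0.02,0,0.55,0,0,0],
  [0.02,0,0.73,0,0,0],
  [0.02,0,0.73,0,0,0],
  [0.02,0,0.73,0,0,0],
])

```text
time: 13.6
tool_pos: [0.4922, -0.3072, 0.0883]
tool_rot: [3.14, 0.002, 1.823]
contact_force: [-0.2, 0.3, 0.7]
opening: 0.0919
grip_force: 0.0
```

Call:
move_arm([
  [0,0,0,0,0,0],
  [0,0,0,0,0,0],
  [0,0,0,0,0,0],
  [0,0,0,0,0,0],
  [0,0,0,0,0,0],
  [0,0,0,0,0,0],
  [0,0,0,0,0,0],
  [0,0,0,0,0,0],
  [0,0,0,0,0,0],
  [0,0,0,0,0,0],
  [0,0,0,0,0,0],
  [0,0,0,0,0,0],
], fingers=-1, newtons=20)

```text
time: 15.1
tool_pos: [0.4931, -0.3075, 0.0896]
tool_rot: [3.138, 0.005, 1.824]
contact_force: [-0.2, 2.7, 14.9]
opening: 0.021
grip_force: 20.0
```

Opening is 21 mm, so the clip is fully open at its stop. The 15 N upward force is the grips rising against the pads. I'll lift gently.

Call:
move_arm([
  [0,0,-0.03,0,0,0],
  [0,0,-0.1,0,0,0],
  [0,0,-0.25,0,0,0],
  [0,0,-0.45,0,0,0],
  [0,0,-0.7,0,0,0],
  [0,0,-1,0,0,0],
  [0,0,-1,0,0,0],
  [0,0,-1,0,0,0],
])

```text
time: 16.1
tool_pos: [0.4908, -0.3061, 0.1861]
tool_rot: [-3.141, -0.001, 1.823]
contact_force: [0.0, -0.1, -1.0]
opening: 0.0206
grip_force: 20.0
```

```bash
python3 - <<'E'
from h import *
s=robot.observe(); print(s['opening'],s['grip_force'],s['tool_pos'],s['tool_rot'],s['contact_force'])
a=cam('side'); np.savez('s1.npz',im=a['image'],X=cloud(a)); c=cam('wrist'); np.savez('w6.npz',im=c['image'],X=cloud(c))
v=cv2.resize(a['image'][90:240,330:480],(400,400),interpolation=cv2.INTER_CUBIC); w=cv2.resize(c['image'][180:340,240:400],(400,400),interpolation=cv2.INTER_CUBIC)
save(np.hstack([v,w]),'lift.png')
E
```

```text
0.020552159694256243 19.999872744083405 [ 0.4907876  -0.30605304  0.18612952] [-3.14064051e+00 -9.43047885e-04  1.82348998e+00] [ 0.04749973 -0.07249018 -1.01129832]
```

View pics/lift.png

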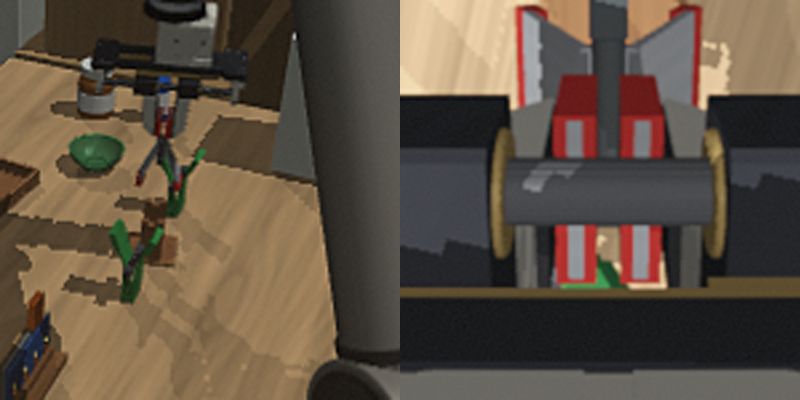

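The clip is out of its cradle and upright, with the jaws wide open (side crop at (160,165), wrist crop on the right). I'll measure it in the tool frame.

```bash
python3 - <<'E'
from h import *
d=np.load('w6.npz'); im=d['im'];X=d['X']; h=cv2.cvtColor(im,cv2.COLOR_RGB2HSV)
p=np.array([.4908,-.3061,.1861]); Rt=R.from_euler('xyz',[np.pi,0,1.8235]).as_matrix(); L=(X-p)@Rt*1000
m=np.zeros(L.shape[:2],bool); m[170:300,275:370]=1
red=m&((h[...,0]<8)|(h[...,0]>170))&(h[...,1]>140)
g=red&(L[...,2]<0)&(abs(L[...,1])<12); l=L[g]; print('grip',g.sum(),'z',np.percentile(l[:,2],[1,50,99]),'x',np.percentile(l[:,0],[1,99]),'y',np.percentile(l[:,1],[1,99]))
g=red&(L[...,2]>30); l=L[g]; print('lips',g.sum(),'z',np.percentile(l[:,2],[1,50,99]),'x',np.percentile(l[:,0],[1,99]))
for sgn in (-1,1):
    q=l[l[:,1]*sgn>0]; print(sgn,len(q),np.percentile(q[:,1],[1,50,99]),np.percentile(q[:,2],[1,99]))
s=m&(h[...,1]<60)&(L[...,2]>0)&(L[...,2]<80); l=L[s]
# dark lug/rod
k=s&(abs(L[...,1])<8); q=L[k]; print('rod',len(q),'z',np.percentile(q[:,2],[1,10,50,90]),'xmax',np.percentile(q[:,0],[50,99]),'y',np.percentile(q[:,1],[1,50,99]))
for z0 in range(20,80,6):
    q=l[abs(l[:,2]-z0)<3]
    a=q[q[:,1]<-3];b=q[q[:,1]>3]
    if len(a)>5 and len(b)>5: print(z0,'outer y',np.median(a[:,1]).round(1),np.median(b[:,1]).round(1),'x',np.percentile(q[:,0],99).round(1))
E
```

```text
grip 1307 z [-32.10082092 -28.02240414  -3.23508316] x [-16.41469387  19.49653873] y [-10.62042198  10.65420964]
lips 225 z [ 62.26447563  66.94622791 163.96860648] x [-95.26777355  19.79802602]
-1 113 [-30.05881267 -28.51986209  -5.36826455] [ 62.43232778 111.48046147]
1 112 [19.29790318 28.00707102 43.06533553] [ 62.14614391 175.68450478]
rod 905 z [ 3.28109813 18.10264005 19.70738978 21.31775508] xmax [18.22953877 33.86407643] y [-7.66241184 -0.18075243  7.35842028]
20 outer y -4.5 4.2 x 33.8
26 outer y -10.7 9.7 x 33.9
32 outer y -13.8 12.7 x 19.6
38 outer y -16.4 15.2 x 19.6
44 outer y -18.9 17.8 x 19.6
50 outer y -21.6 20.5 x 19.5
56 outer y -24.4 23.2 x 19.6
62 outer y -26.4 25.4 x 19.7
```

Call:
move_arm([
  [0,0,-0.2,0,0,0.02],
  [0,0,-0.4,0,0,0.045],
  [0,0,-0.4,0,0,0.07],
  [0,0,-0.4,0,0,0.07],
])

```text
time: 16.7
tool_pos: [0.491, -0.3061, 0.2258]
tool_rot: [-3.14, -0.001, 1.604]
contact_force: [-0.2, -0.4, -1.1]
opening: 0.0208
grip_force: 20.0
```

Call:
move_arm([
  [0.2,0.03,0,0,0,0],
  [0.5,0.08,0,0,0,0],
  [0.87,0.13,0,0,0,0],
])

```text
time: 17.08
tool_pos: [0.5012, -0.2171, 0.226]
tool_rot: [-3.141, -0.001, 1.604]
contact_force: [-0.2, 0.2, -1.2]
opening: 0.0206
grip_force: 20.0
```

Call:
move_arm([
  [0.37,0.06,0,0,0,0],
  [0.74,0.11,0,0,0,0],
  [0.98,0.15,0,0,0,0],
])

```text
time: 17.45
tool_pos: [0.5127, -0.1176, 0.2263]
tool_rot: [-3.141, -0.001, 1.606]
contact_force: [0.3, -1.0, -0.3]
opening: 0.0206
grip_force: 20.0
```

Call:
move_arm([
  [0.33,0.05,0,0,0,0],
  [0.6,0.1,0,0,0,0],
  [0.8,0.13,0,0,0,0],
  [0.8,0.13,0,0,0,0],
])

```text
time: 17.95
tool_pos: [0.5231, -0.038, 0.2263]
tool_rot: [-3.141, -0.001, 1.607]
contact_force: [0.1, -0.3, -0.6]
opening: 0.0208
grip_force: 20.0
```

```bash
python3 - <<'E'
from h import *
rel([.5328,.0416,.225],1.604); s=robot.observe(); print(s['opening'],s['grip_force'])
E
```

```text
rel [0.792 0.126 0.013] [-0.0003 -0.0002  0.0011] now [ 0.5231 -0.038   0.2263] [-3.1406e+00 -6.0000e-04  1.6074e+00] t 17.95
0.020835477862114357 20.000039041042328
```

Call:
move_arm([
  [0.3,0.05,0,0,0,0.001],
  [0.6,0.1,0,0,0,0.001],
  [0.79,0.125,0,0,0,0.001],
  [0.79,0.125,0.2,0,0,0.001],
  [0.79,0.125,0.5,0,0,0.001],
  [0.79,0.125,0.6,0,0,0.001],
  [0.79,0.125,0.6,0,0,0.001],
])

```text
time: 18.82
tool_pos: [0.5333, 0.039, 0.1665]
tool_rot: [-3.14, 0.0, 1.6]
contact_force: [-0.2, -0.2, -0.4]
opening: 0.0207
grip_force: 20.0
```

```bash
python3 - <<'E'
from h import *
rel([.5328,.0416,.115],1.604); s=robot.observe()
c=cam('wrist'); im=c['image']; X=cloud(c); L=(X-s['tool_pos'])@R.from_euler('xyz',s['tool_rot']).as_matrix()*1000
z=X[...,2]; near=(abs(X[...,0]-.533)<.04)&(abs(X[...,1]-.03)<.075)
m=near&(z>.066)&(z<.078)
for a,b in [(-13,-6),(6,13)]:
    q=L[m&(L[...,1]>a)&(L[...,1]<b)]; print('card',a,len(q),'y med',np.median(q[:,1]).round(1),'fit@0',np.polyfit(q[:,0],q[:,1],1).round(3),'x',np.percentile(q[:,0],[1,99]).round(1))
h=cv2.cvtColor(im,cv2.COLOR_RGB2HSV); s2=(h[...,1]<60)&(abs(L[...,0])<25)&(z>.07)
for z0 in (32,44,56):
    q=L[s2&(abs(L[...,2]-z0)<3)&(abs(L[...,1])<35)]
    a=q[q[:,1]<-3];b=q[q[:,1]>3]
    if len(a)>5 and len(b)>5: print(z0,'outer y',np.median(a[:,1]).round(1),np.median(b[:,1]).round(1),'x',np.percentile(q[:,0],99).round(1))
a=cam('side')['image']; np.save('side2.npy',a)
save(np.hstack([cv2.resize(im[100:340,220:420],(400,480)),cv2.resize(a[130:280,270:395],(400,480),interpolation=cv2.INTER_CUBIC)]),'pre.png')
E
```

```text
rel [ 0.026 -0.004  0.515] [-0.0004  0.     -0.0012] now [0.5333 0.039  0.1665] [-3.1404e+00  1.0000e-04  1.6003e+00] t 18.82
card -13 151 y med -8.4 fit@0 [ 0.016 -8.817] x [ 0.4 49.4]
card 6 112 y med 7.1 fit@0 [-7.000e-03  7.293e+00] x [ 0.6 49.3]
32 outer y -14.1 12.6 x 19.2
44 outer y -19.3 17.8 x 19.3
56 outer y -24.7 23.2 x 19.1
```

View pics/pre.png

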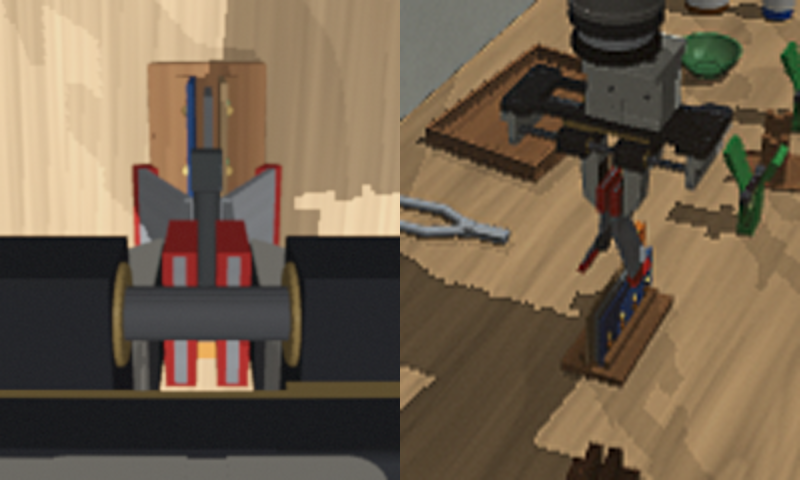

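The jaws straddle the cards centrally: the clip mid-line is at -0.75 mm and the cards' mid-line at -0.65 mm in tool y. The tab sits behind the lug. I'll descend slowly.

Call:
move_arm([
  [0.026,0,0,0,0,-0.001],
  [0.026,0,0.08,0,0,-0.001],
  [0.026,0,0.16,0,0,-0.001],
  [0.026,0,0.24,0,0,-0.001],
  [0.026,0,0.32,0,0,-0.001],
  [0.026,0,0.4,0,0,-0.001],
  [0.026,0,0.46,0,0,-0.001],
  [0.026,0,0.5,0,0,-0.001],
  [0.026,0,0.51,0,0,-0.001],
  [0.026,0,0.51,0,0,-0.001],
])

```text
time: 20.18
tool_pos: [0.5336, 0.0418, 0.1158]
tool_rot: [3.141, 0.0, 1.604]
contact_force: [-0.4, -0.5, -0.2]
opening: 0.0211
grip_force: 20.0
```

```bash
python3 - <<'E'
from h import *
rel([.5328,.0416,.115],1.604); s=robot.observe(); print(s['opening'],s['grip_force'],s['contact_force'],s['time'])
c=cam('wrist'); im=c['image']; X=cloud(c); L=(X-s['tool_pos'])@R.from_euler('xyz',s['tool_rot']).as_matrix()*1000
z=X[...,2]; near=(abs(X[...,0]-.533)<.04)&(abs(X[...,1]-.03)<.075)
m=near&(z>.066)&(z<.078)&(L[...,0]>20)
for a,b in [(-13,-6),(-5,5),(6,13)]:
    q=L[m&(L[...,1]>a)&(L[...,1]<b)]; print('card',a,len(q),'y med',np.median(q[:,1]).round(1),'z',np.median(q[:,2]).round(1))
h=cv2.cvtColor(im,cv2.COLOR_RGB2HSV); red=((h[...,0]<8)|(h[...,0]>170))&(h[...,1]>140)&near&(L[...,2]>30)
print('lips world z',np.percentile(z[red],[1,50,99]).round(4), 'y',np.percentile(L[red][:,1],[2,98]).round(1))
lug=(h[...,1]<60)&(abs(L[...,1])<5)&(L[...,0]>20)&(L[...,0]<40)&(z>.08); print('lug top z',np.median(z[lug]).round(4),'x',np.percentile(L[lug][:,0],99))
a=cam('side')['image']
save(np.hstack([cv2.resize(im[100:340,220:420],(400,480)),cv2.resize(a[130:280,270:395],(400,480),interpolation=cv2.INTER_CUBIC)]),'fin.png')
E
```

```text
rel [-0.002 -0.008  0.008] [ 0.0001  0.     -0.0001] now [0.5336 0.0418 0.1158] [3.1413e+00 1.0000e-04 1.6036e+00] t 20.18
0.02109578115965767 19.99983787536621 [-0.35970247 -0.47193594 -0.19911153] 20.175
card -13 154 y med -8.2 z 43.9
card -5 75 y med -0.4 z 45.9
card 6 97 y med 6.8 z 43.9
lips world z [-0.0001  0.0491  0.0533] y [-30.1  35.6]
lug top z 0.2212 x 33.35357475083658
```

View pics/fin.png

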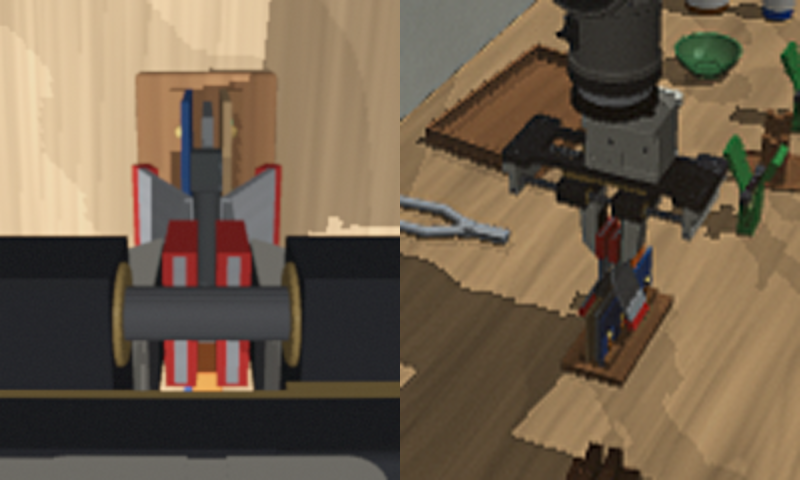

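The open jaws now reach about 30 mm down either side of both cards, with no contact force. The lips are at (140,200) and (275,200) in the left crop, and the orange tab is clear behind the rear lug. Handing in.

```bash
python3 -c "
from cell import robot
print(robot.hand_in())"
```

```text
the job is handed in; nothing more can be done
None
```

The job is handed in at about 20 s: the sheet stands fully down between the cards, centred to about 1 mm. The red clip is held squeezed open around both cards beside the tab, lips about 30 mm below the card tops and no contact force showing. No verdict was returned.

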